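Shift the gearbox into the marked slot

TASK

Push the gearbox's shift lever through its H-gate, out of the right-hand slots and across, into the left-hand slot whose end carries the tall round-topped stud, until it is fully home at the end of that slot; do not put it into the other left-hand slot on the way. Only push the lever with the fingertips or the outside of the fingers, never take it between them, then move clear. Leave the loose parts lying around where they are.

Things in the scene. Friction and masses are not known exactly. Their poses are not given: they have to be found in the camera images.
- gearbox: grey gearbox fixed to the table: base 250 (x) x 220 (y) x 12 mm, housing 230 x 200 mm, flat top 85 mm above the table. Origin: centre of its underside, at table height. x points away from the robot (turned by its yaw, at most 0.4 rad), y left, z up. Short shafts stick out low at its +y side (to y = 147 mm) and +x side (to x = 150 mm)
- gate (a point): middle of the H-shaped opening in the bright steel gate plate (140 x 110 mm, flush with the gearbox's top), 85 mm above the gearbox's origin, same axes. Slots along x, 16 mm wide, on y = +15 mm (left) and -15 mm (right), each with a far (+x) and a near (-x) half to x = +-26 mm, joined at x = 0 by a 16 mm wide cross channel. The 10 mm lever rod can change slots only there
- pivot (a point): fixed pivot of the lever, 30 mm above the gearbox's origin, 55 mm below the plate's top; same axes as the gearbox. The lever has dry friction (about 3 N at the knob) and stays where it is left: no springs or detents
- cross (a joint): sideways lean of the lever about the gearbox's x axis through the pivot, rad; positive leans to +y (left). About -0.28 (at most -0.30) in the right-hand slots, +0.28 (at most +0.30) in the left-hand ones. Apart from some 0.05 rad of play it changes only while shift is near 0. It starts in the right-hand slots
- shift (a joint): fore-and-aft lean of the lever, rad, about the gearbox's y as leaned by cross, through the pivot. Positive leans to +x, away from the robot. 0: upright, at the cross channel; +0.34: far end of a slot; -0.34: near end. It can cross over only within about 0.06 rad of 0. Starts anywhere from -0.33 to 0.33
- knob (a point): centre of the lever's black cylindrical knob, 30 mm diameter, 50 mm long along the lever, 145 mm from the pivot (175 mm above the table when upright). Below it an 18 mm collar, then the 10 mm rod. Axes turn with the lever, z along it. At leans a (cross) and b (shift) it lies at pivot + 145 mm x (sin b, cos b sin a, cos b cos a) in the gearbox's axes
- tall_stud: dark steel stud with a round top, 18 mm diameter, 36 mm tall in all, on a foot disc of 22 mm, fixed on the gate plate 50 mm from the middle of the H along the gearbox's x and 18 mm to its left, just beyond the end of one of the two left-hand slots (far or near: varies). Origin: centre of its underside, on the plate's top. It marks the slot to select
- flat_stud: dark flat steel disc, 22 mm diameter, 4 mm high, fixed likewise beyond the end of the other left-hand slot, the wrong one (the two right-hand slot ends have the same flat discs). Origin: centre of its underside
- bearing: loose small steel ring, 34 mm across, 12 mm high, lying on the gearbox's top near its far right corner. Origin: centre of its underside. Leave alone
- socket: loose steel socket, 22 mm diameter, 30 mm high, standing on the gearbox's top near its near right corner. Origin: centre of its underside. Leave alone
- race: loose steel bearing ring, 72 mm across, 18 mm high, on the table to the left of the gearbox. Origin: centre of its underside. Leave alone
- hub: loose dark steel flanged hub, 68 mm across, 34 mm high, on the table to the right of the gearbox. Origin: centre of its underside. Leave alone
- carton: loose cardboard box 70 x 110 x 35 mm on the table, near right. Origin: centre of its underside. Leave alone
- screwdriver: loose screwdriver lying on the table, near left. Leave alone
- grease: loose can, 56 mm diameter, 90 mm high, standing on the table, far right. Origin: centre of its underside. Leave alone

How it is judged:
By the outcome, as a careful person would: the job done as asked, in the order asked, and still so for the second after the job is handed in, with the robot touching nothing.
It also fails if it takes over 54 s, if anything falls off the work surface, if the arm or the gripper's body presses on something with over 40 N, if the wrist force passes 120 N, or if a joint passes its speed limit or range.

ROBOT

A 6-joint arm with a two-finger parallel gripper is mounted at the origin on the work surface. World frame = base frame: x ahead of the robot, y to its left, z up, the work surface at z = 0. Lengths are in m, angles in degrees, forces in N, time in s.
With the tool pointing down it reaches from about 0.275 to 0.825 m from the base axis. Payload 5.2 kg.
Tool frame: the origin (TCP) lies on the front face of the gripper's body, between the roots of the fingers; the fingertips stand 84 mm ahead of it and the grasp point (between the pads) lies 65 mm ahead of it; z points along the fingers, y is the line along which they close (so a half turn about z gives the same grasp; the last joint's range is limited). The gripper opens to 93 mm and grips with 3 to 60 N. Pads are 15 mm wide; open, the fingers measure 128 mm over their backs; the gripper's body (75 mm by 188 mm) begins 65 mm behind the grasp point.
Start: joints at [54.557, 14.817, 87.949, -0, 77.235, -11.62], TCP at [0.222, 0.503, 0.303] pointing down, gripper open.
Joint ranges: [-179.93, 179.93], [-52.35, 119.4], [10.71, 147.94], [-69.91, 249.91], [12.55, 155.21], [-178.61, 178.61]. Speed limits (degrees/s): [147.25, 147.25, 180, 180, 180, 180].

INTERFACE

Orientations are given as a 3x3 rotation matrix whose columns are the frame's x, y, z axes.
In Python, from bench import manip gives the robot as it stands.
- The arm moves only by the tool send_rows, never from a script. Its argument "rows" is a list of rows, each a list of 6 numbers: the shift along the tool's x, y, z in cm, then the turn, a rotation vector about the tool's x, y, z in degrees. In form: [[tx, ty, tz, rx, ry, rz], ...]. A call has 1 to 5 rows; each row shifts and turns the commanded pose from where the row before left it, along the tool's axes as they then stand; what a row does not reach is not made up. A row lasts 1/8 s, in which the tool goes at most 62.5 mm and 10.7 degrees, less where a joint would pass 70% of its speed; a pose out of reach is approached as far as the arm can. A call with a gripper value outside its range is refused whole. "gripper" is the opening, from 0 (shut) to 1 (fully open), set as the call begins (left out, the last holds). The fingers move at their own pace and stop on an object; the grip force is fixed at half the most. Time passes only in rows, so rows that do not move let the fingers close. It gives the time, the measured TCP pose, the force, the opening and the grip force at its end, in the units of the state.
- manip.get_obs(): the state, without advancing time (a new reading comes with each control period).
- manip.read_camera(name): name is "scene" or "top" or "wrist"; returns a dict with "pixels" (480x640x3 uint8, blue, green, red), "fx", "fy", "cx", "cy" (pixels), "position" and "orientation" of the camera in the world. Camera axes: x right, y down, z forward; pixel columns grow to the right and rows downward; lengths in m; the calibration is good to about 2 mm. A picture is of the moment at which its call begins. There is no depth.
- manip.job_done(): hands the job in; it is judged then, once.
Trained networks look in a picture, given as the dict that the camera call returned (one of the last four; its "shot" number tells which), for a name from the list of things; names that differ only in an ending like _2 or _b are one class to them, and where a whole thing is asked for, a point or a joint stands for the part that bears it (a point fixed in the world has none). Each returns a list of dicts, best first, with "confidence" (0 to 1); they miss things now and then, are a little off and sometimes report something else, mostly with a low value. They report only what shows in the picture. A call takes as long as a camera call.
- manip.recognise(name, picture): "rect" ([left, top, right, bottom] in pixels, round what is visible of it).
- manip.tip_of(name, picture): "xy" ([column, row] in pixels: a listed point, or the origin of a listed thing).
The state is a dict: "t": time; "joint_positions": joint angles; "joint_vel": joint speeds; "tau": joint torques, N m; "ee_pos": TCP position; "eef_rot": TCP orientation; "force": force on the tool from outside, world axes, zero at the start; "torque": the same for the moment, N m; "finger_gap": finger opening in m; "grip_force": force on a finger pad.
Only numpy, scipy, OpenCV 4.12 (cv2) and the standard library are available. Lean on these libraries where they do the work, as an engineer would, in place of code of your own. Each camera call takes 0.05 s, during which the arm holds its last target. There are 200 camera calls.

## Working session

There is one attempt and no reset: what is moved stays moved. The work goes in short steps, Python scripts to look and compute and a tool call to move; the robot and the scene stay as the last step left them, time stands still between calls to the robot, and variables do not carry over. Pictures are saved under pics/ and viewed, at most 10 in all, crops included, and the job is handed in when it is done.

Besides the shell and the picture viewer there is one more tool, called after "Call:" in YAML: its name, and indented under it one key for each argument. send_rows: Moves the arm, as the interface text tells. Its arguments: {"type":"object","properties":{"rows":{"type":"array"},"gripper":{"type":"number"}},"required":["rows"]}

```bash
ls; mkdir -p pics; python3 - <<'E'
from bench import manip
import cv2
for c in ("top","scene"):
    p=manip.read_camera(c); cv2.imwrite(f"pics/{c}0.png",p["pixels"])
    print(c,p["fx"],p["position"],p["orientation"])
    for n in ("gate","knob","tall_stud","flat_stud","gearbox","pivot"):
        print(n,[(([round(float(v)) for v in d["xy"]]),round(d["confidence"],2)) for d in manip.tip_of(n,p)][:4])
o=manip.get_obs();print(o["t"],o["eef_rot"],o["finger_gap"])
E
```

```text
pics
top 584.9623607099641 [ 0.30985966 -0.04917809  1.7570758 ] [[ 0.02718516 -0.9914698   0.12747001]
 [-0.99945288 -0.02455523  0.02215823]
 [-0.01883916 -0.12800264 -0.99159488]]
gate [([315, 232], 0.8)]
knob [([332, 230], 0.46)]
tall_stud [([316, 234], 0.67), ([314, 250], 0.36)]
flat_stud [([307, 217], 0.42), ([342, 198], 0.25)]
gearbox [([314, 235], 0.78)]
pivot [([318, 238], 0.75), ([472, 300], 0.53)]
scene 575.4807540493 [0.89100421 0.68192568 1.1273142 ] [[-0.85871248  0.40199888 -0.31782035]
 [ 0.51233366  0.65981257 -0.54969228]
 [-0.01127382 -0.63485768 -0.77254684]]
gate [([309, 272], 0.61)]
knob [([302, 236], 0.86)]
tall_stud [([330, 263], 0.6)]
flat_stud [([300, 287], 0.56), ([305, 272], 0.48), ([300, 237], 0.35), ([312, 287], 0.18)]
gearbox [([309, 294], 0.89), ([371, 344], 0.47)]
pivot [([311, 286], 0.69)]
0.7 [[-9.14797381e-01  4.03913049e-01  3.42644954e-05]
 [ 4.03913050e-01  9.14797381e-01  1.93503077e-05]
 [-2.35292289e-05  3.15414876e-05 -9.99999999e-01]] 0.09331857869365842
```

```bash
python3 - <<'E'
import cv2,numpy as np
a=cv2.imread("pics/top0.png")[150:330,220:440]; b=cv2.imread("pics/scene0.png")[190:370,210:430]
cv2.imwrite("pics/ab.png",np.vstack([cv2.resize(x,None,fx=3,fy=3,interpolation=3)[:300 if 0 else 540] for x in (a,b)])) 
cv2.imwrite("pics/a.png",cv2.resize(a,None,fx=3,fy=3,interpolation=2)); cv2.imwrite("pics/b.png",cv2.resize(b,None,fx=3,fy=3,interpolation=2))
E
```

```text
(no output)
```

View pics/a.png

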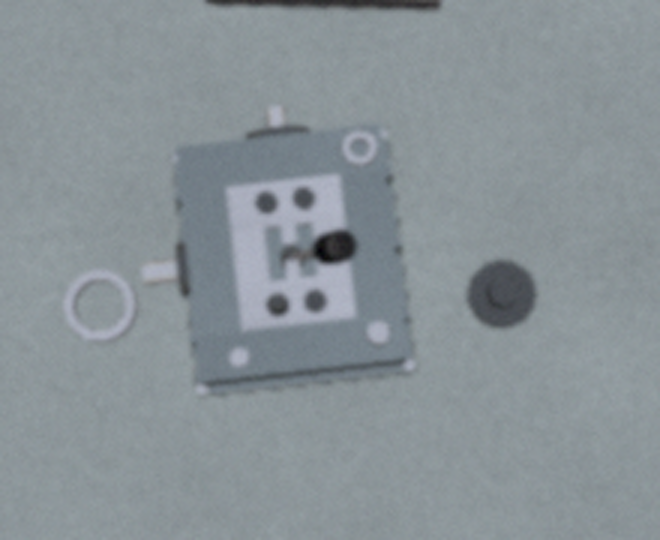

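View pics/b.png

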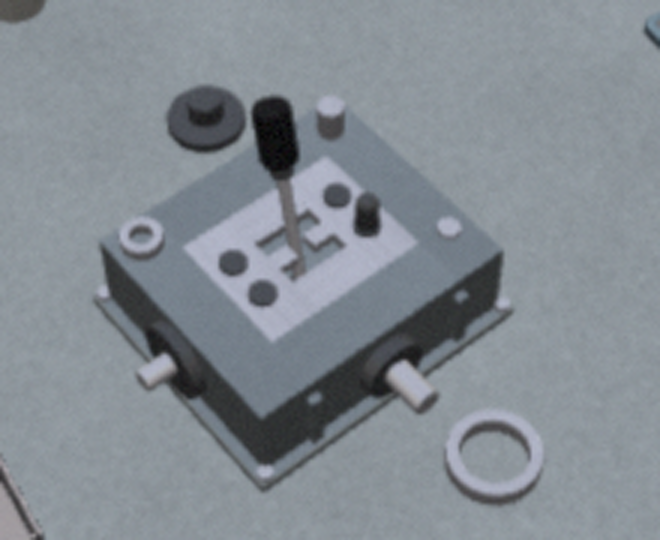

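The top view shows the plate corners at crop pixels (228,187), (340,175), (356,318) and (242,331), with the knob at about (335,246) leaning right. The scene view shows the tall stud at crop (367,215). That is on the shaft/race (+y) side and away from the +x shaft, so the target is the near-left slot.

```bash
cat > h.py <<'E'
import numpy as np
from bench import manip
CAM={"top":(584.96,[0.30985966,-0.04917809,1.7570758],[[0.02718516,-0.9914698,0.12747001],[-0.99945288,-0.02455523,0.02215823],[-0.01883916,-0.12800264,-0.99159488]]),
"scene":(575.48,[0.89100421,0.68192568,1.1273142],[[-0.85871248,0.40199888,-0.31782035],[0.51233366,0.65981257,-0.54969228],[-0.01127382,-0.63485768,-0.77254684]])}
def ray(c,uv):
    f,p,R=CAM[c]; d=np.array(R)@[(uv[0]-320)/f,(uv[1]-240)/f,1]; return np.array(p),d
def atz(c,uv,z):
    p,d=ray(c,uv); return p+d*(z-p[2])/d[2]
def tri(u,v):
    p,d=ray("top",u); q,e=ray("scene",v)
    s=np.linalg.lstsq(np.c_[d,-e],q-p,rcond=None)[0]; a,b=p+s[0]*d,q+s[1]*e
    return (a+b)/2,np.linalg.norm(a-b)
E
python3 - <<'E'
from h import *
p=manip.read_camera("top");print(p["cx"],p["cy"])
C=lambda o,x:np.array(x)/3+np.array(o)
t=np.array([atz("top",C((220,150),x),.085) for x in [(228,187),(340,175),(356,318),(242,331)]])
s=np.array([atz("scene",C((210,190),x),.085) for x in [(275,341),(184,247),(328,157),(418,242)]])
for g in (t,s):
    m=g.mean(0); ex=(g[0]+g[1]-g[2]-g[3])/2; ey=(g[0]+g[3]-g[1]-g[2])/2
    print(m,np.linalg.norm(ex),np.linalg.norm(ey),np.arctan2(ex[1],ex[0]),np.arctan2(-ey[0],ey[1]))
print(tri(C((220,150),(335,246)),C((210,190),(275,137))))
for n in("gate","gearbox"):pass
print(atz("top",(315,232),.085),atz("scene",(309,272),.085))
E
```

```text
320.9934065982026 230.82299170923685
[ 0.54170461 -0.00312371  0.085     ] 0.14019482980171535 0.10939275828592025 0.13098706679448305 0.13576333416402486
[0.52724624 0.00815398 0.085     ] 0.1371482438783369 0.10789738343468659 0.14428414561352204 0.15096823125520195
(array([ 0.52997095, -0.03990007,  0.16514802]), np.float64(0.018065895756716053))
[0.54773725 0.00325905 0.085     ] [0.53086423 0.00721634 0.085     ]
```

```bash
cat >> h.py <<'E'
CC={}
def ray(c,uv):
    f,p,R=CAM[c]; k=CC[c]; d=np.array(R)@[(uv[0]-k[0])/f,(uv[1]-k[1])/f,1]; return np.array(p),d
E
python3 - <<'E'
import h
from h import *
for c in CAM:
    p=manip.read_camera(c); CC[c]=(p["cx"],p["cy"])
open("h.py","a").write(f"CC.update({ {k:tuple(map(float,v)) for k,v in CC.items()} })\n"); print(CC)
C=lambda o,x:np.array(x)/3+np.array(o)
t=np.array([atz("top",C((220,150),x),.085) for x in [(228,187),(340,175),(356,318),(242,331)]])
s=np.array([atz("scene",C((210,190),x),.085) for x in [(275,341),(184,247),(328,157),(418,242)]])
for g in (t,s):
    m=g.mean(0); ex=(g[0]+g[1]-g[2]-g[3])/2; ey=(g[0]+g[3]-g[1]-g[2])/2
    print(m,np.linalg.norm(ex),np.linalg.norm(ey),np.arctan2(ex[1],ex[0]),np.arctan2(-ey[0],ey[1]))
k,e=tri(C((220,150),(335,246)),C((210,190),(275,137)));print(k,e)
m=(t.mean(0)+s.mean(0))/2;y=.14;R=np.array([[np.cos(y),-np.sin(y)],[np.sin(y),np.cos(y)]])
print("knob in gear",R.T@(k-m)[:2])
S=atz("scene",C((210,190),(367,228)),.09);print("stud",R.T@(S-m)[:2])
E
```

```text
{'top': (320.9934065982026, 230.82299170923685), 'scene': (316.3324005216676, 242.80882154507867)}
[ 0.51495146 -0.00100437  0.085     ] 0.139634481806548 0.10917662511821903 0.13141627670270578 0.1358364138368457
[0.51623642 0.00567113 0.085     ] 0.13813638963483704 0.10833742159584214 0.14454718409901096 0.14665057586361643
[ 0.51130214 -0.04199925  0.15954497] 0.0033309512424640167
knob in gear [-0.01043612 -0.04329999]
stud [-0.04441849  0.02494281]
```

Call:
send_rows:
  rows:
    - [0, 0, 0, 0, 0, 9.7]
    - [0, 0, 0, 0, 0, 9.7]
    - [0, 0, 0, 0, 0, 9.7]
    - [0, 0, 0, 0, 0, 9.7]
    - [0, 0, 0, 0, 0, 9.7]
  gripper: 0

```text
t: 1.48
ee_pos: [0.2221, 0.5031, 0.3028]
eef_rot: [[-0.298, 0.954, -0.0], [0.954, 0.298, 0.0], [0.0, -0.0, -1.0]]
force: [0.4, -0.0, 0.7]
finger_gap: 0.0475
grip_force: 0.0
```

Call:
send_rows:
  rows:
    - [0, 0, 0, 0, 0, 9.7]
    - [-4.8, 1.25, 0, 0, 0, 0]
    - [-4.8, 1.25, 0, 0, 0, 0]
    - [-4.8, 1.25, 0, 0, 0, 0]
    - [-4.8, 1.25, 0, 0, 0, 0]

```text
t: 2.1
ee_pos: [0.2987, 0.3186, 0.3029]
eef_rot: [[-0.139, 0.99, 0.001], [0.99, 0.139, 0.0], [0.0, 0.001, -1.0]]
force: [0.6, -0.3, 0.4]
finger_gap: 0.0014
grip_force: 0.0
```

Call:
send_rows:
  rows:
    - [-4.8, 1.25, 0, 0, 0, 0]
    - [-4.8, 1.25, 0, 0, 0, 0]
    - [-4.8, 1.25, 0, 0, 0, 0]
    - [-4.8, 1.25, 0, 0, 0, 0]
    - [-4.8, 1.25, 0, 0, 0, 0]

```text
t: 2.72
ee_pos: [0.3939, 0.0894, 0.3031]
eef_rot: [[-0.139, 0.99, 0.001], [0.99, 0.139, 0.0], [-0.0, 0.001, -1.0]]
force: [1.1, 0.9, -1.0]
finger_gap: 0.0006
grip_force: 0.0
```

Call:
send_rows:
  rows:
    - [-4.8, 1.25, 0, 0, 0, 0]
    - [-4.8, 1.25, 0, 0, 0, 0]
    - [0, 0, 0, 0, 0, 0]
    - [0, 0, 0, 0, 0, 0]

```text
t: 3.22
ee_pos: [0.4312, -0.0004, 0.3026]
eef_rot: [[-0.138, 0.99, -0.001], [0.99, 0.138, 0.001], [0.001, -0.001, -1.0]]
force: [-0.3, 1.1, -0.4]
finger_gap: 0.0002
grip_force: 0.0
```

Call:
send_rows:
  rows:
    - [-5.1, 1.2, 0, 0, 0, 0]
    - [0, 0, 3.0, 0, 0, 0]
    - [0, 0, 3.8, 0, 0, 0]
    - [0, 0, 0, 0, 0, 0]

```text
t: 3.72
ee_pos: [0.4485, -0.0475, 0.2328]
eef_rot: [[-0.141, 0.99, -0.006], [0.99, 0.141, 0.002], [0.003, -0.005, -1.0]]
force: [0.1, 0.4, 0.6]
finger_gap: 0.0005
grip_force: 0.0
```

```bash
python3 - <<'E'
from h import *
import cv2
out=[]
for c,o,sc in (("top",(260,180),4),("scene",(230,180),4)):
    p=manip.read_camera(c); x,y=o; out.append(cv2.resize(p["pixels"][y:y+130,x:x+100],None,fx=sc,fy=sc,interpolation=2))
    print(c,[(d["xy"],d["confidence"]) for d in manip.tip_of("knob",p)][:2])
cv2.imwrite("pics/c.png",np.hstack(out))
o=manip.get_obs();r=o["ee_pos"]-np.array([.5155,.002,0]);c,s=np.cos(.14),np.sin(.14)
print(o["ee_pos"],c*r[0]+s*r[1],-s*r[0]+c*r[1])
E
```

```text
top []
scene [([298.7, 235.8], 0.6)]
[ 0.45131055 -0.04907218  0.23643103] -0.07068818773638307 -0.04161529268999153
```

View pics/c.png

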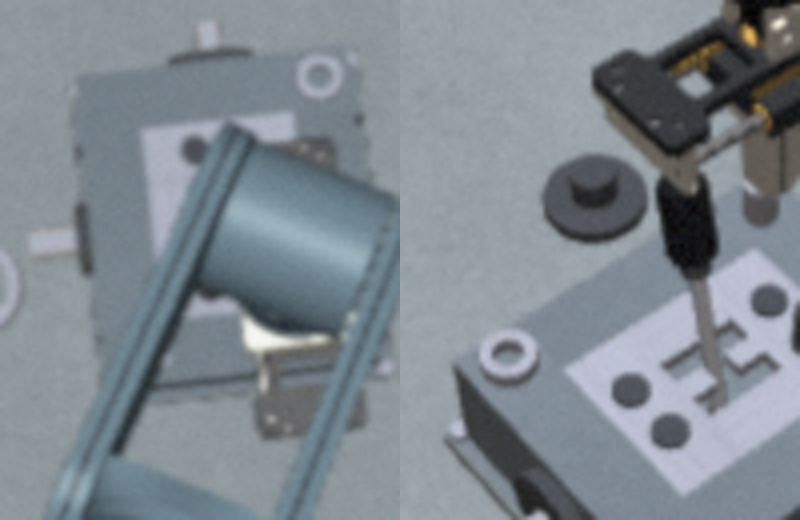

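The picture shows the knob at (685,235) with the closed fingers standing on its near (−x) side. The rod crosses the right slot about mid-way, so shift is near 0. I'll feel for contact.

Call:
send_rows:
  rows:
    - [0, 1.0, 0.2, 0, 0, 0]
    - [0, 1.0, 0, 0, 0, 0]
    - [0, 0.3, 0, 0, 0, 0]
    - [0, 0, 0, 0, 0, 0]

```text
t: 4.42
ee_pos: [0.4736, -0.0463, 0.2327]
eef_rot: [[-0.139, 0.99, -0.0], [0.99, 0.139, 0.0], [0.0, -0.0, -1.0]]
force: [0.1, 0.5, 0.4]
finger_gap: 0.0001
grip_force: 0.0
```

Call:
send_rows:
  rows:
    - [0, 0.4, 0, 0, 0, 0]
    - [0, 0, 0, 0, 0, 0]
    - [0, 0, 0, 0, 0, 0]

```text
t: 4.8
ee_pos: [0.4772, -0.0458, 0.2327]
eef_rot: [[-0.139, 0.99, -0.0], [0.99, 0.139, 0.0], [0.0, -0.0, -1.0]]
force: [-0.3, -0.7, -0.6]
finger_gap: 0.0009
grip_force: 0.0
```

Call:
send_rows:
  rows:
    - [0, 0.4, 0, 0, 0, 0]
    - [0, 0, 0, 0, 0, 0]
    - [0, 0, 0, 0, 0, 0]

```text
t: 5.18
ee_pos: [0.4811, -0.0452, 0.2328]
eef_rot: [[-0.139, 0.99, -0.0], [0.99, 0.139, -0.0], [-0.0, -0.0, -1.0]]
force: [-3.3, -0.7, 1.8]
finger_gap: 0.0004
grip_force: 1.5
```

```bash
cat >> h.py <<'E'
def gear():
    o=manip.get_obs();r=o["ee_pos"]-np.array([.5155,.002,0]);c,s=np.cos(.14),np.sin(.14);f=o["force"]
    print("gear",c*r[0]+s*r[1],-s*r[0]+c*r[1],o["ee_pos"][2],"F",c*f[0]+s*f[1],-s*f[0]+c*f[1],f[2],o["t"])
E
python3 - <<'E'
from h import *
import cv2
gear()
p=manip.read_camera("scene"); cv2.imwrite("pics/d.png",cv2.resize(p["pixels"][180:310,230:380],None,fx=4,fy=4,interpolation=2))
E
```

```text
gear -0.040688727640190284 -0.04196311369175998 0.23282265556478632 F -3.313309849201124 -0.2167868003708293 1.761816602777596 5.175
```

View pics/d.png

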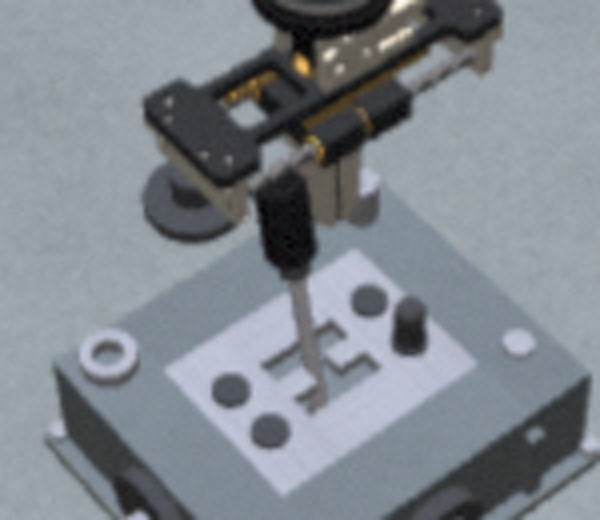

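The tip is touching the near side of the knob: 3.3 N, which matches the lever friction. The tall stud at (410,325) is confirmed on the near left. I'll push to shift ≈ 0.

Call:
send_rows:
  rows:
    - [0, 0.4, 0, 0, 0, 0]
    - [0, 0.35, 0, 0, 0, 0]
    - [0, 0, 0, 0, 0, 0]
    - [0, 0, 0, 0, 0, 0]

```text
t: 5.72
ee_pos: [0.4888, -0.0441, 0.2327]
eef_rot: [[-0.139, 0.99, 0.0], [0.99, 0.139, 0.0], [-0.0, 0.0, -1.0]]
force: [-1.2, -0.2, 1.8]
finger_gap: 0.0002
grip_force: 1.0
```

```bash
python3 - <<'E'
from h import *
gear()
E
```

```text
gear -0.03285031591540889 -0.04195879632986877 0.23266698571170985 F -1.253683747141512 0.013721545809950247 1.764629969585118 5.725
```

Call:
send_rows:
  rows:
    - [0, -2.0, 0, 0, 0, 0]
    - [-2.7, 0, 0, 0, 0, 0]
    - [-2.7, 0, 0, 0, 0, 0]
    - [0, 2.6, 0, 0, 0, 0]
    - [0, 2.6, 0, 0, 0, 0]

```text
t: 6.35
ee_pos: [0.5288, -0.0936, 0.2327]
eef_rot: [[-0.137, 0.991, 0.001], [0.991, 0.137, 0.0], [-0.0, 0.001, -1.0]]
force: [0.3, -0.0, -0.5]
finger_gap: 0.0008
grip_force: 0.0
```

Call:
send_rows:
  rows:
    - [0, 0, 0, 0, 0, 0]
    - [1.0, 0, 0, 0, 0, 0]
    - [0.5, 0, 0, 0, 0, 0]
    - [0, 0, 0, 0, 0, 0]

```text
t: 6.85
ee_pos: [0.5252, -0.0777, 0.2329]
eef_rot: [[-0.14, 0.99, 0.0], [0.99, 0.14, 0.0], [0.0, 0.0, -1.0]]
force: [-1.1, 1.2, -0.2]
finger_gap: 0.0006
grip_force: 0.0
```

```bash
python3 - <<'E'
from h import *
import cv2
gear()
out=[]
for c,(x,y) in (("scene",(260,180)),("wrist",None or (0,0))):
    p=manip.read_camera(c)["pixels"]; out.append(cv2.resize(p[y:y+130,x:x+130],(400,400),interpolation=2) if c=="scene" else cv2.resize(p,(400,400)))
cv2.imwrite("pics/e.png",np.hstack(out))
E
```

```text
gear -0.0015285864322025274 -0.0802293644880575 0.232944503443902 F -0.9394605306445525 1.3231790351290365 -0.20749649917386814 6.85
```

View pics/e.png

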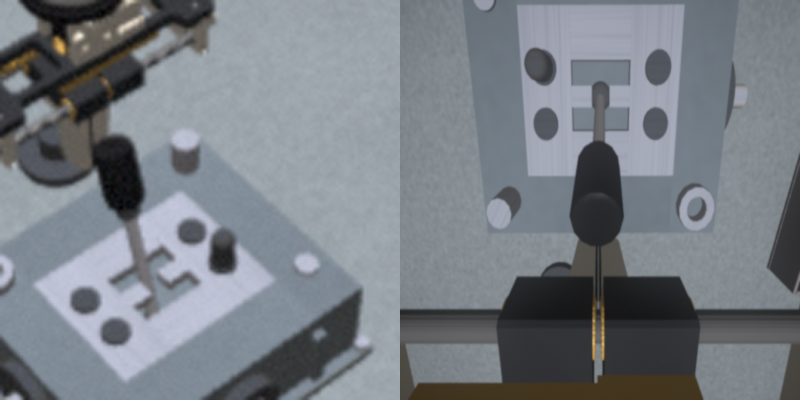

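The wrist view shows the rod in line with the cross channel (column 600 of the H) and the knob centred ahead of the fingers. I'll lower a little and push left.

Call:
send_rows:
  rows:
    - [0, 0, 1.2, 0, 0, 0]
    - [1.0, 0, 0, 0, 0, 0]
    - [1.0, 0, 0, 0, 0, 0]
    - [1.0, 0, 0, 0, 0, 0]
    - [0, 0, 0, 0, 0, 0]

```text
t: 7.58
ee_pos: [0.5217, -0.0478, 0.2211]
eef_rot: [[-0.14, 0.99, 0.001], [0.99, 0.14, 0.0], [-0.0, 0.001, -1.0]]
force: [-0.3, 0.1, 0.6]
finger_gap: 0.0003
grip_force: 0.5
```

Call:
send_rows:
  rows:
    - [1.0, 0, 0, 0, 0, 0]
    - [1.0, 0, 0, 0, 0, 0]
    - [1.0, 0, 0, 0, 0, 0]
    - [0, 0, 0, 0, 0, 0]

```text
t: 8.07
ee_pos: [0.517, -0.0176, 0.2205]
eef_rot: [[-0.14, 0.99, -0.001], [0.99, 0.14, 0.001], [0.001, -0.001, -1.0]]
force: [-0.1, 0.6, -0.2]
finger_gap: 0.0005
grip_force: 0.1
```

Call:
send_rows:
  rows:
    - [1.0, 0, 0, 0, 0, 0]
    - [0.8, 0, 0, 0, 0, 0]
    - [0, 0, 0, 0, 0, 0]
    - [0, 0, 0, 0, 0, 0]

```text
t: 8.57
ee_pos: [0.5145, -0.0004, 0.2203]
eef_rot: [[-0.139, 0.99, -0.001], [0.99, 0.139, 0.001], [0.001, -0.001, -1.0]]
force: [-0.1, 0.2, -0.7]
finger_gap: 0.0002
grip_force: 0.0
```

```bash
python3 - <<'E'
from h import *
import cv2
gear()
out=[]
for c,(x,y) in (("scene",(260,180)),("wrist",None or (0,0))):
    p=manip.read_camera(c)["pixels"]; out.append(cv2.resize(p[y:y+130,x:x+130],(400,400),interpolation=2) if c=="scene" else cv2.resize(p,(400,400)))
cv2.imwrite("pics/f.png",np.hstack(out))
E
```

```text
gear -0.0012878737370723332 -0.002238952018269882 0.22031840543258424 F -0.10921705126423127 0.196576365843002 -0.6865775294428119 8.575
```

View pics/f.png

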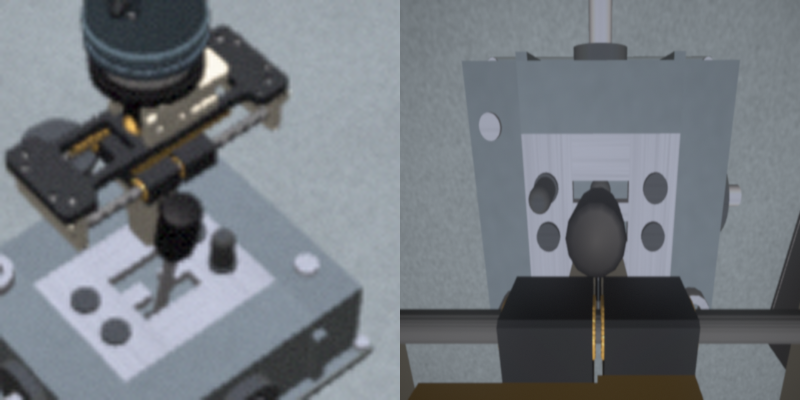

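The lever is crossing and the rod is now in the left slot's middle (scene view). I'll continue to the left side in small steps.

Call:
send_rows:
  rows:
    - [0.4, 0, 0, 0, 0, 0]
    - [0.4, 0, 0, 0, 0, 0]
    - [0, 0, 0, 0, 0, 0]
    - [0, 0, 0, 0, 0, 0]

```text
t: 9.18
ee_pos: [0.5137, 0.0069, 0.2207]
eef_rot: [[-0.139, 0.99, -0.0], [0.99, 0.139, 0.0], [0.0, -0.0, -1.0]]
force: [-0.1, -2.6, -1.1]
finger_gap: 0.0003
grip_force: 1.2
```

Call:
send_rows:
  rows:
    - [0.3, 0, 0, 0, 0, 0]
    - [0, 0, 0, 0, 0, 0]
    - [0, 0, 0, 0, 0, 0]

```text
t: 9.55
ee_pos: [0.5134, 0.0099, 0.2208]
eef_rot: [[-0.139, 0.99, -0.0], [0.99, 0.139, 0.0], [0.0, -0.0, -1.0]]
force: [0.4, -2.8, -2.5]
finger_gap: 0.0004
grip_force: 1.4
```

Call:
send_rows:
  rows:
    - [0.2, 0, 0, 0, 0, 0]
    - [0, 0, 0, 0, 0, 0]
    - [0, 0, 0, 0, 0, 0]

```text
t: 9.93
ee_pos: [0.5131, 0.0118, 0.2208]
eef_rot: [[-0.139, 0.99, -0.0], [0.99, 0.139, 0.0], [0.0, -0.0, -1.0]]
force: [0.4, -3.4, -2.5]
finger_gap: 0.0006
grip_force: 1.6
```

Call:
send_rows:
  rows:
    - [0.2, 0, 0, 0, 0, 0]
    - [0, 0, 0, 0, 0, 0]
    - [0, 0, 0, 0, 0, 0]

```text
t: 10.3
ee_pos: [0.5129, 0.0139, 0.2208]
eef_rot: [[-0.139, 0.99, 0.0], [0.99, 0.139, 0.0], [0.0, 0.0, -1.0]]
force: [-0.6, -4.5, -3.4]
finger_gap: -0.0001
grip_force: 1.6
```

Call:
send_rows:
  rows:
    - [0.1, 0, 0, 0, 0, 0]
    - [0, 0, 0, 0, 0, 0]
    - [0, 0, 0, 0, 0, 0]

```text
t: 10.68
ee_pos: [0.5127, 0.0148, 0.2207]
eef_rot: [[-0.139, 0.99, -0.0], [0.99, 0.139, 0.0], [0.0, -0.0, -1.0]]
force: [0.1, -4.0, -3.0]
finger_gap: 0.0007
grip_force: 1.8
```

Call:
send_rows:
  rows:
    - [0.15, 0, 0, 0, 0, 0]
    - [0, 0, 0, 0, 0, 0]
    - [0, 0, 0, 0, 0, 0]

```text
t: 11.05
ee_pos: [0.5126, 0.016, 0.2207]
eef_rot: [[-0.139, 0.99, 0.0], [0.99, 0.139, -0.001], [-0.001, -0.0, -1.0]]
force: [0.9, -4.8, -4.6]
finger_gap: 0.0004
grip_force: 2.6
```

Call:
send_rows:
  rows:
    - [0.15, 0, 0, 0, 0, 0]
    - [0, 0, 0, 0, 0, 0]
    - [0, 0, 0, 0, 0, 0]

```text
t: 11.42
ee_pos: [0.5124, 0.0169, 0.2206]
eef_rot: [[-0.139, 0.99, 0.0], [0.99, 0.139, -0.002], [-0.002, -0.0, -1.0]]
force: [0.7, -7.7, -5.1]
finger_gap: 0.0005
grip_force: 3.8
```

```bash
python3 - <<'E'
from h import *
import cv2
gear()
out=[]
for c,(x,y) in (("scene",(270,200)),("wrist",(0,0))):
    p=manip.read_camera(c)["pixels"]; out.append(cv2.resize(p[y:y+100,x:x+100],(400,400),interpolation=2) if c=="scene" else cv2.resize(p,(400,400)))
cv2.imwrite("pics/g.png",np.hstack(out))
E
```

```text
gear -0.0009665953666809805 0.015155623240694926 0.2205561593332807 F -0.3920804757155545 -7.737556085914185 -5.057833619235773 11.425
```

View pics/g.png

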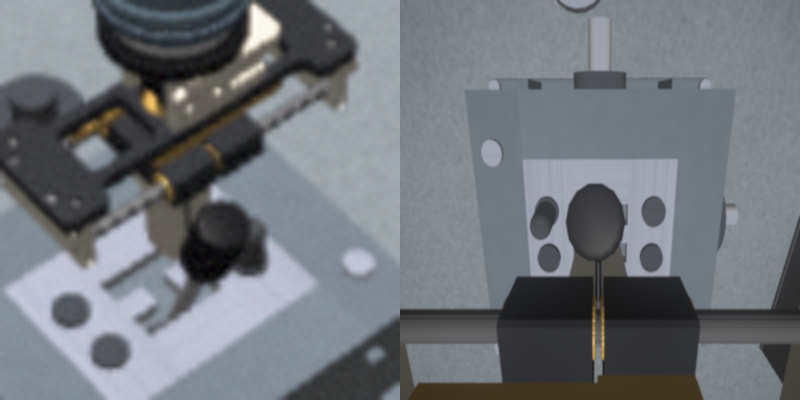

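The force is rising against the stop, so the lever is fully across to the left. The knob at wrist (596,222) is centred and the rod is in the left slot. Now I'll go round to the far side and push toward the robot, the near-left slot with the tall stud.

Call:
send_rows:
  rows:
    - [-2.6, 0, 0, 0, 0, 0]
    - [0, 3.3, 0, 0, 0, 0]
    - [0, 3.3, 0.3, 0, 0, 0]
    - [2.2, 0, 0, 0, 0, 0]
    - [2.3, 0, 0, 0, 0, 0]

```text
t: 12.15
ee_pos: [0.5743, 0.0474, 0.2176]
eef_rot: [[-0.138, 0.99, -0.001], [0.99, 0.138, 0.002], [0.002, -0.001, -1.0]]
force: [-0.0, -0.6, -0.4]
finger_gap: 0.0005
grip_force: 0.0
```

Call:
send_rows:
  rows:
    - [0, 0, 0, 0, 0, 0]
    - [0, -1.5, 0, 0, 0, 0]
    - [0, -1.2, 0, 0, 0, 0]
    - [0, -1.0, 0, 0, 0, 0]
    - [0, 0, 0, 0, 0, 0]

```text
t: 12.78
ee_pos: [0.5382, 0.0404, 0.2182]
eef_rot: [[-0.138, 0.99, 0.001], [0.99, 0.138, 0.0], [-0.0, 0.001, -1.0]]
force: [0.4, -0.0, 0.7]
finger_gap: 0.0003
grip_force: 0.1
```

Call:
send_rows:
  rows:
    - [0, -1.0, 0, 0, 0, 0]
    - [0, -0.8, 0, 0, 0, 0]
    - [0, 0, 0, 0, 0, 0]
    - [0, 0, 0, 0, 0, 0]

```text
t: 13.28
ee_pos: [0.5205, 0.0379, 0.2178]
eef_rot: [[-0.139, 0.99, -0.0], [0.99, 0.139, -0.0], [-0.0, -0.0, -1.0]]
force: [3.2, 0.5, 2.0]
finger_gap: 0.0008
grip_force: 1.2
```

```bash
python3 - <<'E'
from h import *
import cv2
gear()
out=[]
for c,(x,y) in (("scene",(270,200)),("wrist",(0,0))):
    p=manip.read_camera(c)["pixels"]; out.append(cv2.resize(p[y:y+100,x:x+100],(400,400),interpolation=2) if c=="scene" else cv2.resize(p,(400,400)))
cv2.imwrite("pics/i.png",np.hstack(out))
E
```

```text
gear 0.009931483859182246 0.034886910156072044 0.21778469988126925 F 3.239389846332727 0.005152618032939482 2.027841904362603 13.275
```

View pics/i.png

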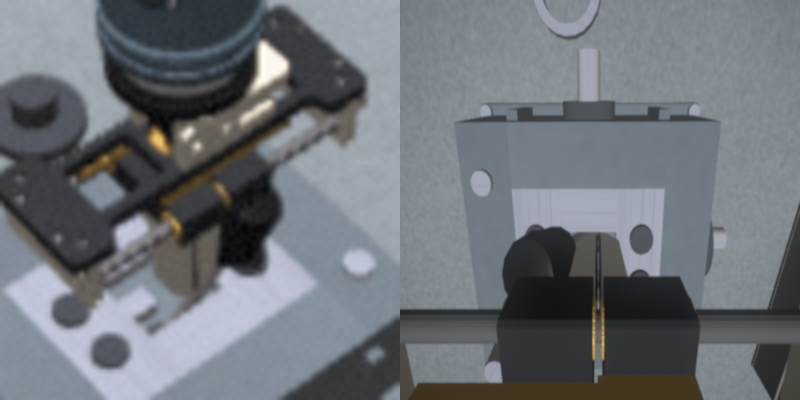

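The knob is leaning toward the tall stud, ahead of the fingers' backs. I'll continue to the end stop.

Call:
send_rows:
  rows:
    - [0, -0.7, 0, 0, 0, 0]
    - [0, -0.5, 0, 0, 0, 0]
    - [0, -0.3, 0, 0, 0, 0]
    - [0, 0, 0, 0, 0, 0]
    - [0, 0, 0, 0, 0, 0]

```text
t: 14.0
ee_pos: [0.5053, 0.0361, 0.2176]
eef_rot: [[-0.139, 0.99, -0.001], [0.99, 0.139, 0.0], [0.0, -0.001, -1.0]]
force: [1.9, 0.8, -2.1]
finger_gap: 0.0001
grip_force: 1.0
```

Call:
send_rows:
  rows:
    - [0, -0.2, 0, 0, 0, 0]
    - [0, 0, 0, 0, 0, 0]
    - [0, 0, 0, 0, 0, 0]

```text
t: 14.38
ee_pos: [0.5039, 0.0358, 0.2178]
eef_rot: [[-0.139, 0.99, 0.0], [0.99, 0.139, 0.0], [0.0, 0.0, -1.0]]
force: [5.1, 0.7, -2.0]
finger_gap: 0.0007
grip_force: 1.9
```

Call:
send_rows:
  rows:
    - [0, -0.2, 0, 0, 0, 0]
    - [0, 0, 0, 0, 0, 0]
    - [0, 0, 0, 0, 0, 0]

```text
t: 14.75
ee_pos: [0.5026, 0.0355, 0.2179]
eef_rot: [[-0.139, 0.99, 0.002], [0.99, 0.139, 0.0], [-0.0, 0.002, -1.0]]
force: [7.1, 1.1, -5.6]
finger_gap: 0.0002
grip_force: 3.3
```

Call:
send_rows:
  rows:
    - [0, -0.2, 0, 0, 0, 0]
    - [0, 0, 0, 0, 0, 0]
    - [0, 0, 0, 0, 0, 0]

```text
t: 15.12
ee_pos: [0.5017, 0.0352, 0.218]
eef_rot: [[-0.138, 0.99, 0.005], [0.99, 0.138, 0.0], [-0.0, 0.005, -1.0]]
force: [8.8, 2.7, -7.2]
finger_gap: 0.0006
grip_force: 4.9
```

Call:
send_rows:
  rows:
    - [0, -0.2, 0, 0, 0, 0]
    - [0, 0, 0, 0, 0, 0]
    - [0, 0, 0, 0, 0, 0]

```text
t: 15.5
ee_pos: [0.5008, 0.035, 0.2189]
eef_rot: [[-0.138, 0.99, 0.008], [0.99, 0.138, 0.0], [-0.001, 0.008, -1.0]]
force: [10.8, 3.2, -4.8]
finger_gap: 0.0003
grip_force: 5.0
```

Call:
send_rows:
  rows:
    - [0, -0.2, 0, 0, 0, 0]
    - [0, 0, 0, 0, 0, 0]
    - [0, 0, 0, 0, 0, 0]

```text
t: 15.88
ee_pos: [0.5, 0.0347, 0.2193]
eef_rot: [[-0.138, 0.99, 0.011], [0.99, 0.138, 0.0], [-0.001, 0.011, -1.0]]
force: [15.4, 3.4, -5.7]
finger_gap: -0.0001
grip_force: 6.4
```

Call:
send_rows:
  rows:
    - [0, 2.0, 0, 0, 0, 0]
    - [0, 3.0, 0, 0, 0, 0]
    - [0, 0, -5.0, 0, 0, 0]
    - [0, 0, -5.0, 0, 0, 0]
    - [5.0, 0, 0, 0, 0, 0]

```text
t: 16.5
ee_pos: [0.54, 0.089, 0.322]
eef_rot: [[-0.134, 0.991, 0.006], [0.991, 0.134, -0.002], [-0.003, 0.006, -1.0]]
force: [0.4, -0.1, 0.0]
finger_gap: 0.0001
grip_force: 0.0
```

Call:
send_rows:
  rows:
    - [5.5, 0, 0, 0, 0, 0]
    - [5.5, 0, 0, 0, 0, 0]
    - [5.5, 0, 0, 0, 0, 0]
    - [5.5, 0, 0, 0, 0, 0]
    - [0, 0, 0, 0, 0, 0]

```text
t: 17.12
ee_pos: [0.5057, 0.3119, 0.3173]
eef_rot: [[-0.144, 0.99, -0.003], [0.99, 0.144, -0.0], [-0.0, -0.003, -1.0]]
force: [-0.8, -1.8, -0.3]
finger_gap: 0.0006
grip_force: 0.0
```

```bash
python3 - <<'E'
from h import *
import cv2
gear()
from scipy.spatial.transform import Rotation
def proj(c,P):
    f,p,R=CAM[c]; q=np.array(R).T@(P-np.array(p)); return np.array(CC[c])+f*q[:2]/q[2]
out=[];c_,s_=np.cos(.14),np.sin(.14)
for c,(x,y) in (("scene",(270,200)),("top",(270,180))):
    p=manip.read_camera(c); im=cv2.resize(p["pixels"][y:y+100,x:x+100],(400,400),interpolation=2)
    print(c,[(d["xy"],round(d["confidence"],2)) for d in manip.tip_of("knob",p)][:2])
    for b in (-.34,-.29):
        a=.28;k=.145*np.array([np.sin(b),np.cos(b)*np.sin(a),np.cos(b)*np.cos(a)])
        P=np.array([.5155+c_*k[0]-s_*k[1],.002+s_*k[0]+c_*k[1],.03+k[2]]);print(b,proj(c,P))
    out.append(im)
cv2.imwrite("pics/j.png",np.hstack(out))
E
```

```text
gear 0.033548388520115345 0.3082575513911507 0.3172685271000991 F -1.0347904703020667 -1.7004075063263602 -0.32921330955102757 17.125
scene [([338.2, 252.9], 0.89)]
-0.34 [337.85133085 248.62222319]
-0.29 [335.60090054 249.75292839]
top [([303.3, 246.3], 0.74)]
-0.34 [303.63412198 249.44888801]
-0.29 [303.09745301 246.90928962]
```

View pics/j.png

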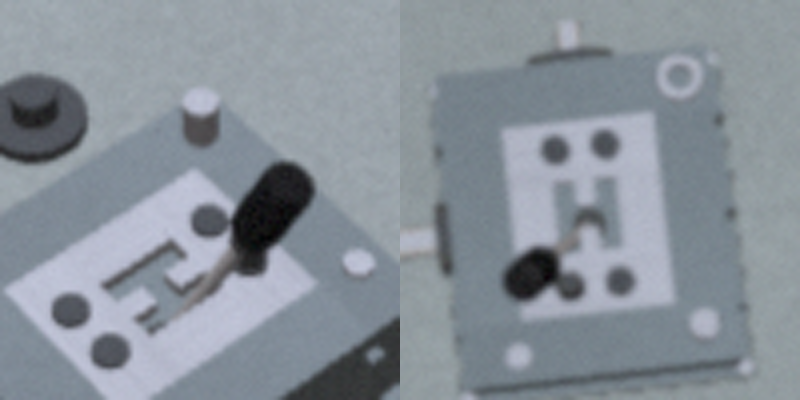

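```bash
python3 - <<'E'
from h import *
m=np.array([.5155,.002,.03]);c,s=np.cos(.14),np.sin(.14);R=np.array([[c,-s,0],[s,c,0],[0,0,1]])
for u,v in (((331.7,232),(301.7,235.7)),((302.7,248.5),(338.2,252.5)),((303.3,246.3),(338.2,252.9))):
    k,e=tri(u,v); q=R.T@(k-m); print(q,e,np.linalg.norm(q),"cross",np.arctan2(q[1],q[2]),"shift",np.arcsin(q[0]/np.linalg.norm(q)))
E
```

```text
[-0.01033501 -0.04303075  0.12937022] 0.0034657461640241563 0.13673007155592756 cross -0.3211058074220008 shift -0.07565910597805058
[-0.04540149  0.04106234  0.12367635] 0.002058502141865496 0.13799728869391795 cross 0.32056309675836536 shift -0.3352473902749797
[-0.04179959  0.04076227  0.12539626] 0.007918632833446593 0.13832204669175394 cross 0.3142930851031388 shift -0.306989589122273
```

The lever measures shift ≈ −0.335 rad on the left side, and I pushed it against the stop with 15 N. The loose parts on and around the gearbox that show in the last picture haven't moved, and the arm is clear.

```bash
python3 -c "
from bench import manip
print(manip.job_done())"
```

```text
the job is handed in; nothing more can be done
None
```

The lever is in the near-left slot by the tall stud, pushed against its end stop (measured shift about −0.335 rad) without entering the far-left slot; the arm is clear and the job is handed in at about 17 s.

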